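# Find the tapered key that wedges the nest block tight

## Robot

A 7-joint arm with a two-finger parallel gripper is mounted at the origin on a cart in front of the work surface, level with it; the furniture and walls round the work are solid. World frame = base frame: x ahead of the robot, y to its left, z up, the work surface at z = 0. Lengths are in m, angles in rad, forces in N, time in s.
With the tool pointing down it reaches from about 0.425 to 0.875 m from the base axis. Payload 4.7 kg.
Tool frame: the origin (TCP) lies at the very end of the fingers, on their centre line; the grasp point (between the pads) lies 19 mm behind it; z points along the fingers, y is the direction in which the jaws open and shut (so a half turn about z gives the same grasp; the last joint's range is limited). The gripper opens to 87 mm and grips with 3 to 60 N. Pads are 19 mm wide; open, the fingers measure 117 mm over their backs; the gripper's body (75 mm by 190 mm) begins 51 mm behind the grasp point.
Start: joints at [-1.27, 0.321, -0.07, 1.45, 0.023, 1.371, -0.057], TCP at [0.184, 0.623, 0.223] pointing down, gripper open.
Joint ranges: [-2.86, 2.86], [-0.3, 2.09], [-1.38, 1.24], [0.06, 2.45], [-1.56, 4.7], [0.09, 2.05], [-2.69, 2.69]. Speed limits (rad/s): [2.57, 2.57, 3.14, 3.14, 3.14, 3.14, 3.14].

## Interface

Orientations are given as a unit quaternion [x, y, z, w].
In Python, from bench import status, viewer, ticket gives the robot as it stands.
- The arm moves only by the tool arm_command, never from a script. Its argument "rows" is a list of rows, each a list of 5 numbers: the closure, from 0 (fully open) to 1 (shut), then the shift along the world's x, y, z in mm, then the turn about the world's z in degrees. In form: [[gripper, x, y, z, roll], ...]. A call has 1 to 20 rows; each row shifts and turns the pose as measured when the row begins; what a row does not reach is not made up. A row lasts 1/12 s, in which the tool goes at most 41.7 mm and 7.16 degrees, less where a joint would pass 70% of its speed; a pose out of reach is approached as far as the arm can. A call with a gripper value outside its range is refused whole. The fingers move at their own pace and stop on an object; "grip_force" is the grip in N (left out, the last holds). Time passes only in rows, so rows that do not move let the fingers close. It gives the time, the measured TCP pose, the force and the opening at its end, in the units of the state.
- status.sense(): the state, without advancing time (a new reading comes with each control period).
- viewer.camera(name): name is "scene" or "top"; returns a dict with "frame" (420x560x3 uint8, red, green, blue), "mtx" (3x3 intrinsics, pixels), "cam_to_world" (4x4, takes a point from camera to world coordinates). Camera axes: x right, y up, looking along -z (the intrinsics and any distortion apply to the point x, -y, -z); pixel columns grow to the right and rows downward; lengths in m; the calibration is good to about 2 mm. A picture is of the moment at which its call begins. There is no depth.
- ticket.close_job(): hands the job in, once; it reports no verdict.
The state is a dict: "t": time; "joint_pos": joint angles; "joint_velocities": joint speeds; "effort": joint torques, N m; "tool_pos": TCP position; "ee_rot": TCP orientation; "ft_force": force on the tool from outside, world axes, zero at the start; "ft_torque": the same for the moment, N m; "opening": finger opening in m.
Only numpy, scipy, OpenCV 4.12 (cv2) and the standard library are available. Lean on these libraries where they do the work, as an engineer would, in place of code of your own. Each camera call takes 0.05 s, during which the arm holds its last target.

## Task

A grey nest block stands in the aluminium wedging holder and leaves a gap beside it. Try the tapered wooden keys from the sloping rack to find the one that fills this gap: push it down so that it is wedged upright between block and sloping cheek, its shoulder flush with the holder's top and neither end sticking out, and let go. The other two keys must end in their own rack slots, and the jar and the tape roll must stay as they stand.

Things in the scene. Friction and masses are not known exactly. Their poses are not given: they have to be found in the camera images.
- holder: fixed aluminium holder, origin centred under its 6 mm base. Cheeks 80 mm long in x (+-40), 76 mm high: straight one's inner face upright at y = +33; sloping one's at y = -33 at the top, 0.4 mm nearer the other per mm down (the keys' slope). Ends open. A fixed grey block, 76 mm long, 76 high, stands against the straight cheek; its thickness, 24, 31 or 38 mm, changes and is not told.
- mouth (a point): middle of the top inner edge of the holder's sloping cheek, 76 mm up; axes as the holder's (y towards the block). Gap to the block here 28, 35 or 42 mm; the key of that thickness wedges in it with its shoulder flush, origin at x = 0, z = 0 and y = +16 (thin), +23 (middle) or +30 mm (thick). The next thicker key stops 17.5 mm high, the next thinner sinks 17.5 mm too deep.
- rack: fixed plywood rack, origin under its foot (90 x 168 mm). Slots in a row along y, tangs at y = -54, 0, +54 mm. Each key lies with its +x side on a board leaning 25 deg from upright (top to +x, away from the robot), foot on a ledge square to it, between fins 36 mm high. A key in its slot has its origin -1.5 mm in x, 74 mm in z from here; draw it out along its own axis. Two spare blocks stand on the side table.
- key_thin: 28 mm wooden key (thickness at the shoulder; 8 mm at its foot, 50 mm lower). Origin: shoulder level, on the tang's centre line; z up along the key. Body 50 mm in x (+-25): straight face at y = +12, sloping face on -y, from y = -16 at the shoulder, 0.4 mm thinner per mm down. Tang above: 40 in x, 14 in y (+-7), 55 tall. 110-200 g. Starts in any rack slot, leaning 25 deg.
- key_middle: 35 mm wooden key (thickness at the shoulder; 15 mm at its foot, 50 mm lower). Origin: shoulder level, on the tang's centre line; z up along the key. Body 50 mm in x (+-25): straight face at y = +12, sloping face on -y, from y = -23 at the shoulder, 0.4 mm thinner per mm down. Tang above: 40 in x, 14 in y (+-7), 55 tall. 110-200 g. Starts in any rack slot, leaning 25 deg.
- key_thick: 42 mm wooden key (thickness at the shoulder; 22 mm at its foot, 50 mm lower). Origin: shoulder level, on the tang's centre line; z up along the key. Body 50 mm in x (+-25): straight face at y = +12, sloping face on -y, from y = -30 at the shoulder, 0.4 mm thinner per mm down. Tang above: 40 in x, 14 in y (+-7), 55 tall. 110-200 g. Starts in any rack slot, leaning 25 deg.
- jar: bystander: closed white ink jar, 54 mm across, 55 mm high, origin under its centre
- masking_tape: bystander: roll of masking tape lying flat, 70 mm across, 25 mm high, origin under its centre

How it is judged:
At the end, for the whole second after the job is handed in: The filling key stands free, at rest and upright (6 deg) in the gap: shoulder within 6 mm of the holder's top, within 15 mm of the middle along the gap and 6 mm of its place across it; the other two are within 20 mm of where they stood (((z of key_thin in the frame of mouth between -0.006 and 0.006 m and x of key_thin in the frame of mouth between -0.015 and 0.015 m and y of key_thin in the frame of mouth between 0.01 and 0.022 m and angle between key_thin's own z axis and vertical below 0.1 rad and linear speed of key_thin below 0.01 m/s and distance of each of key_middle, key_thick from where it was at the start of the episode below 0.02 m) or (z of key_middle in the frame of mouth between -0.006 and 0.006 m and x of key_middle in the frame of mouth between -0.015 and 0.015 m and y of key_middle in the frame of mouth between 0.017 and 0.029 m and angle between key_middle's own z axis and vertical below 0.1 rad and linear speed of key_middle below 0.01 m/s and distance of each of key_thin, key_thick from where it was at the start of the episode below 0.02 m) or (z of key_thick in the frame of mouth between -0.006 and 0.006 m and x of key_thick in the frame of mouth between -0.015 and 0.015 m and y of key_thick in the frame of mouth between 0.024 and 0.036 m and angle between key_thick's own z axis and vertical below 0.1 rad and linear speed of key_thick below 0.01 m/s and distance of each of key_thin, key_middle from where it was at the start of the episode below 0.02 m))); the robot touches nothing.
It fails at once if the jar is moved (distance of jar from where it was at the start of the episode above 0.02 m).
It fails at once if the tape roll is moved (distance of masking_tape from where it was at the start of the episode above 0.02 m).
It also fails if it takes over 58 s, if anything falls off the work surface, if the arm or the gripper's body presses on something with over 40 N, if the wrist force passes 120 N, or if a joint passes its speed limit or range.

## Working session

There is one attempt and no reset: what is moved stays moved. The work goes in short steps, Python scripts to look and compute and a tool call to move; the robot and the scene stay as the last step left them, time stands still between calls to the robot, and variables do not carry over. Pictures are saved under pics/ and viewed, and the job is handed in when it is done.

Besides the shell and the picture viewer there is one more tool, called as name(argument=value, ...) on one line, values as JSON. arm_command: Moves the arm, as the interface text tells. Its arguments: {"type":"object","properties":{"rows":{"type":"array","items":{"type":"array","items":{"type":"number"}}},"grip_force":{"type":"number"}},"required":["rows"]}

```bash
ls; mkdir -p pics
python3 - <<'E'
from bench import status, viewer, ticket
import cv2
s=status.sense()
for k,v in s.items(): print(k,v)
for n in ("scene","top"):
    c=viewer.camera(n); cv2.imwrite(f"pics/{n}0.png",c["frame"][:,:,::-1]); print(n,c["mtx"],c["cam_to_world"],c.keys())
E
```

```text
pics
t 0.0
joint_pos [-1.26989806  0.32180566 -0.07001827  1.45171746  0.02258711  1.37077469
 -0.05687217]
joint_velocities [ 5.94611521e-04 -4.18031220e-05  4.90549518e-04  1.19070086e-03
 -5.21298742e-04 -4.73563352e-04 -2.03606382e-03]
effort [ 2.12159898e-04 -4.91293752e+01 -4.03812155e-01 -3.12521875e+01
 -6.38491334e-02  4.38717962e-02  1.94407862e-04]
tool_pos [0.18379742 0.62288339 0.22145093]
ee_rot [ 1.42911235e-01  9.89735044e-01 -9.56186133e-04 -8.34725035e-05]
ft_force [-0.04544679  0.05651825 -0.42480319]
ft_torque [-0.00142351 -0.01899467 -0.0230844 ]
opening 0.08713397560348539
scene [[493.78692295   0.         278.1762711 ]
 [  0.         493.78692295 206.40148385]
 [  0.           0.           1.        ]] [[ 0.47951951  0.58478541 -0.65428363  0.0126148 ]
 [-0.87732811  0.33551804 -0.34310791 -0.57177504]
 [ 0.01887946  0.73854836  0.67393612  0.68140821]
 [ 0.          0.          0.          1.        ]] dict_keys(['frame', 'mtx', 'cam_to_world'])
top [[398.51856268   0.         281.80888608]
 [  0.         398.51856268 213.01285262]
 [  0.           0.           1.        ]] [[ 0.01839126  0.99498717 -0.09829694  0.50936154]
 [-0.99972391  0.01973822  0.01274813 -0.22972369]
 [ 0.01462443  0.09803535  0.99507547  1.01731641]
 [ 0.          0.          0.          1.        ]] dict_keys(['frame', 'mtx', 'cam_to_world'])
```

View pics/scene0.png

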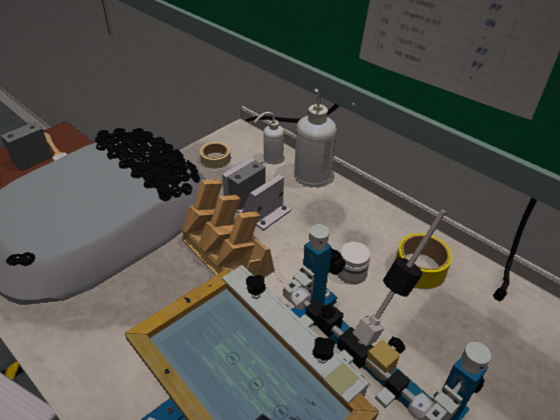

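View pics/top0.png

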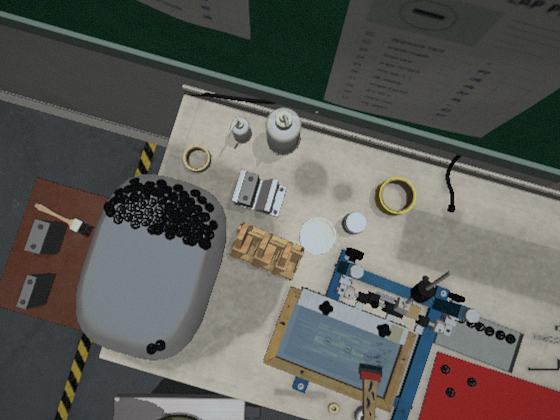

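```bash
cat > h.py <<'E'
import numpy as np, cv2
from bench import status, viewer, ticket
def cam(n,save=None):
    c=viewer.camera(n)
    if save: cv2.imwrite(f"pics/{save}.png",c["frame"][:,:,::-1])
    return c
def ray(c,u,v):
    K=c["mtx"];T=c["cam_to_world"]
    d=np.array([(u-K[0,2])/K[0,0],-(v-K[1,2])/K[1,1],-1.0])
    d=T[:3,:3]@d
    return T[:3,3],d/np.linalg.norm(d)
def onz(c,u,v,z):
    o,d=ray(c,u,v); return o+d*(z-o[2])/d[2]
def tri(c1,p1,c2,p2):
    o1,d1=ray(c1,*p1);o2,d2=ray(c2,*p2)
    A=np.stack([d1,-d2],1);t=np.linalg.lstsq(A,o2-o1,rcond=None)[0]
    a=o1+t[0]*d1;b=o2+t[1]*d2
    return (a+b)/2,np.linalg.norm(a-b)
def proj(c,P):
    K=c["mtx"];T=c["cam_to_world"]
    p=np.linalg.inv(T)@np.r_[P,1]
    return np.array([K[0,0]*p[0]/-p[2]+K[0,2],-K[1,1]*p[1]/-p[2]+K[1,2]])
def crop(c,x0,y0,x1,y1,k,name):
    cv2.imwrite(f"pics/{name}.png",cv2.resize(c["frame"][y0:y1,x0:x1,::-1],None,fx=k,fy=k,interpolation=cv2.INTER_CUBIC))
E
python3 - <<'E'
from h import *
s=cam("scene");t=cam("top")
crop(s,170,140,310,280,5,"s1");crop(t,190,100,380,300,4,"t1")
print("blob",tri(s,(20,258),t,(155,347)))
print("cluster right", tri(s,(190,190),t,(212,240)))
E
```

```text
blob (array([0.28750798, 0.04407464, 0.070367  ]), np.float64(0.0003421417060114224))
cluster right (array([ 0.54327175, -0.09202422,  0.08485258]), np.float64(0.02858112118245451))
```

View pics/s1.png

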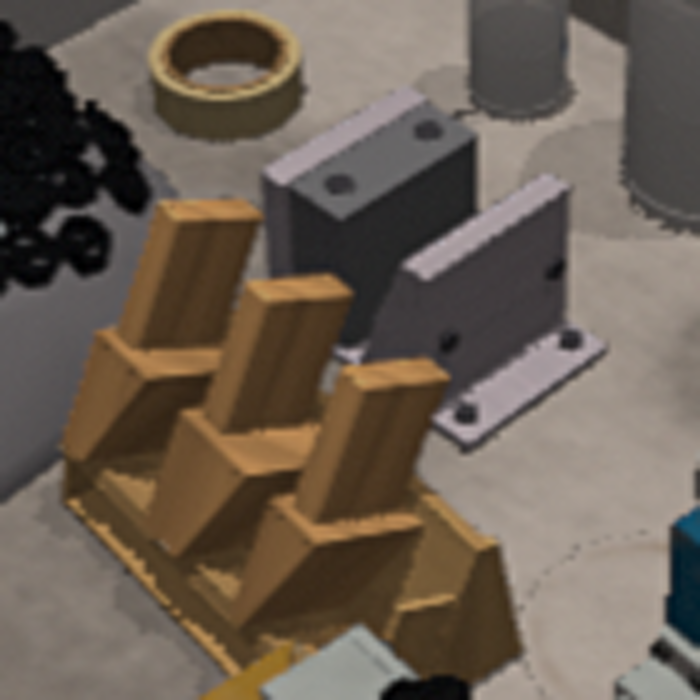

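View pics/t1.png

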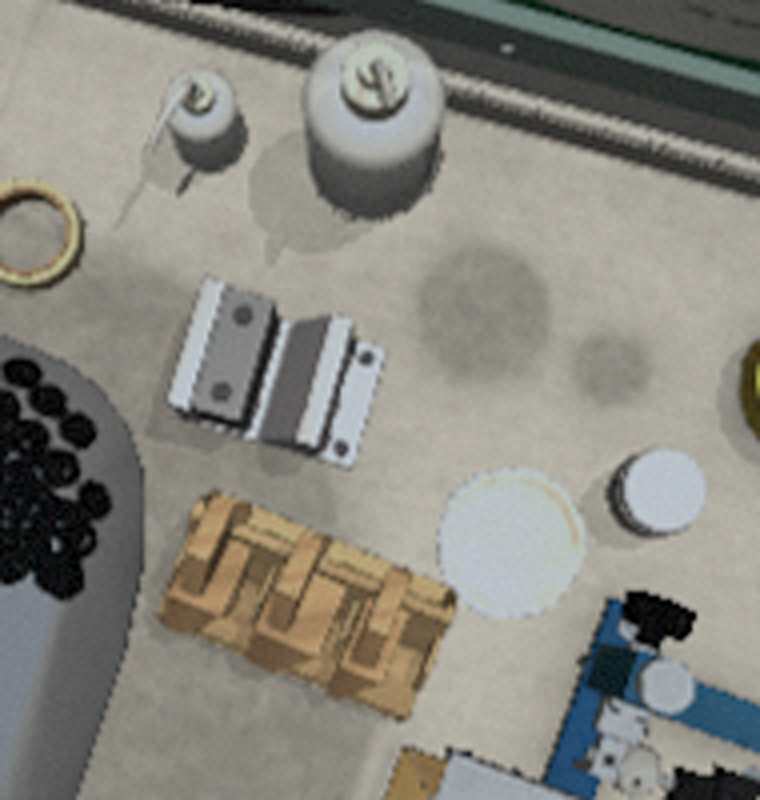

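Run:
```python
from h import *
s=cam("scene");t=cam("top")
crop(t,228,165,293,221,12,"t2");crop(t,226,218,310,284,9,"t3");crop(s,218,155,298,235,7,"s2");crop(s,178,175,280,280,5.6,"s3")
```

```text
(no output)
```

View pics/t2.png

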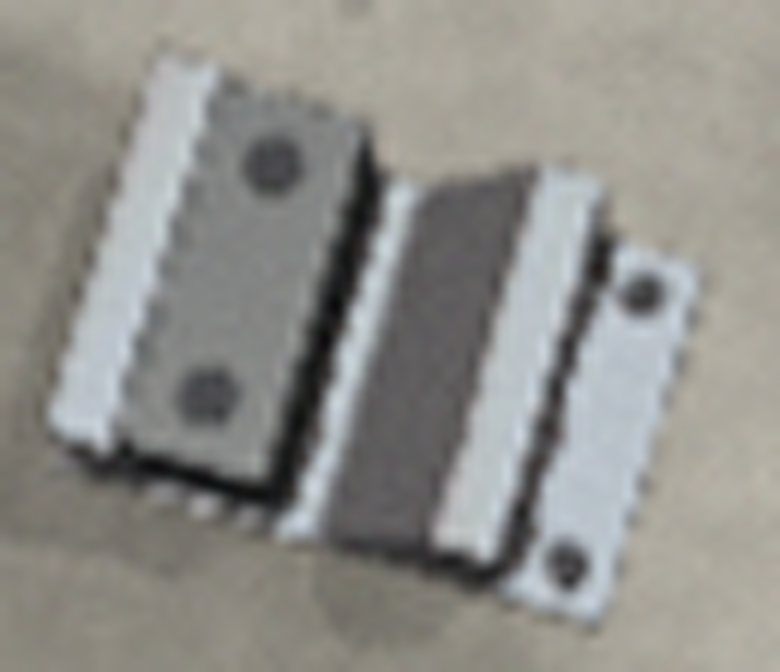

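View pics/t3.png

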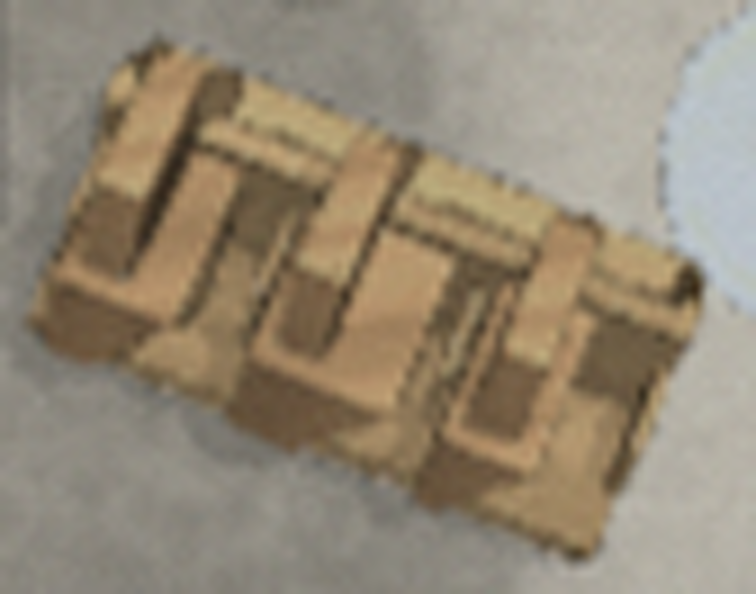

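View pics/s2.png

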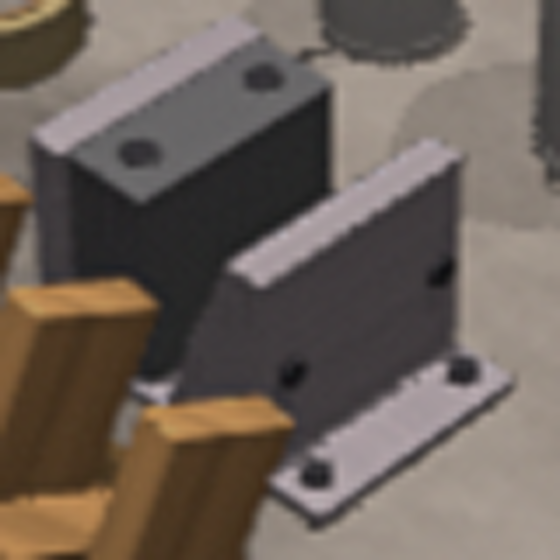

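View pics/s3.png

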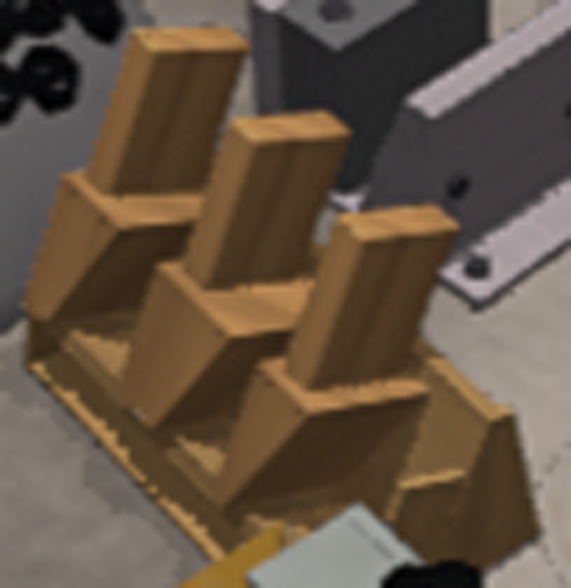

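Run:
```python
from h import *
s=cam("scene");t=cam("top")
f=lambda p,o,k:((p[0]+.5)/k-.5+o[0],(p[1]+.5)/k-.5+o[1])
T={'so':[(165,55),(52,430)],'si':[(217,72),(112,450)],'b':[(365,128),(268,485)],'li':[(540,165),(435,538)],'lo':[(602,190),(495,560)]}
S={'so':[(228,18),(35,135)],'si':[(262,38),(70,155)],'b':[(330,85),(145,200)],'li':[(430,140),(232,265)],'lo':[(462,157),(262,288)]}
R={}
for nm,c,D,o,k in(("top",t,T,(228,165),12),("scene",s,S,(218,155),7)):
    P={a:[onz(c,*f(p,o,k),.076)[:2] for p in v] for a,v in D.items()}
    R[nm]=P
    d=(P['li'][0]-P['li'][1])+(P['so'][0]-P['so'][1]); x=d/np.linalg.norm(d); y=np.array([-x[1],x[0]])
    print(nm,"yaw",np.degrees(np.arctan2(x[1],x[0])))
    m=(P['li'][0]+P['li'][1])/2
    print(" mouth",m)
    for a,v in P.items(): print(a,"len",np.linalg.norm(v[0]-v[1]),"y rel mouth",[(p-m)@y for p in v],"x",[(p-m)@x for p in v])
for a in T:
    for i in range(2):
        print(a,i,tri(s,f(S[a][i],(218,155),7),t,f(T[a][i],(228,165),12)))
# keys: tang top corners
o3t,o3s=(226,218),(178,175)
TT={'L':[(160,40),(205,65),(150,205),(100,180)],'M':[(375,135),(415,150),(342,285),(292,262)],'R':[(555,225),(598,238),(553,368),(505,350)]}
```

```text
top yaw -14.621275762145457
 mouth [ 0.64778845 -0.20845884]
so len 0.07854715591218268 y rel mouth [np.float64(0.07828162694153806), np.float64(0.07867317896999958)] x [np.float64(0.039815587256792594), np.float64(-0.03873059271971386)]
si len 0.07868099303605806 y rel mouth [np.float64(0.06734453149494483), np.float64(0.06613417368757366)] x [np.float64(0.03933717720842847), np.float64(-0.03933450574750144)]
b len 0.07415593266568847 y rel mouth [np.float64(0.03581375196562663), np.float64(0.03450028486504975)] x [np.float64(0.036495073667129084), np.float64(-0.03764922586893657)]
li len 0.07763915227262143 y rel mouth [np.float64(0.0001957760142307398), np.float64(-0.00019577601423076665)] x [np.float64(0.03881908246153013), np.float64(-0.038819082461530124)]
lo len 0.07713508345137918 y rel mouth [np.float64(-0.013070738270232253), np.float64(-0.012812369962944378)] x [np.float64(0.037329728559497), np.float64(-0.039804922181068486)]
scene yaw -14.80023485120238
 mouth [ 0.64556286 -0.21043598]
so len 0.07587934941590568 y rel mouth [np.float64(0.0802674277024002), np.float64(0.0
[... 986 characters left out ...]
ay([ 0.70378231, -0.15305431,  0.07197702]), np.float64(0.0003748794836961125))
si 1 (array([ 0.62724595, -0.13534368,  0.07462252]), np.float64(0.0022980513968002755))
b 0 (array([ 0.69245803, -0.18276931,  0.07388895]), np.float64(0.00034191508203283813))
b 1 (array([ 0.62010542, -0.16566276,  0.07614483]), np.float64(0.000195620598017841))
li 0 (array([ 0.68623965, -0.21824792,  0.07227831]), np.float64(0.0005329179643619509))
li 1 (array([ 0.61049012, -0.19896948,  0.07419441]), np.float64(0.0004311875108818082))
lo 0 (array([ 0.68106846, -0.23093079,  0.07486789]), np.float64(0.0009425681197462601))
lo 1 (array([ 0.60628583, -0.21089838,  0.07437987]), np.float64(0.0002936279772907641))
```

Run:
```python
from h import *
s=cam("scene");t=cam("top")
f=lambda p,o,k:((p[0]+.5)/k-.5+o[0],(p[1]+.5)/k-.5+o[1])
# tang top face corners order: near-left, near-right, far-right (scene); far-left.. 
# top view tang top: far-left, far-right, near-right, near-left
T={'L':[(160,40),(212,65),(148,205),(98,180)],'M':[(370,130),(412,148),(342,285),(290,262)],'R':[(555,222),(600,240),(553,368),(505,350)]}
S={'L':[(138,30),(240,30),(247,45),(150,52)],'M':[(232,120),(332,112),(350,130),(250,142)],'R':[(340,215),(442,207),(460,225),(358,240)]}
# scene order guess: near-left, far-left, far-right, near-right
perm=[3,0,1,2]
z=.124
for k in 'LMR':
    for i in range(4):
        P,e=tri(s,f(S[k][i],(178,175),5.6),t,f(T[k][perm[i]],(226,218),9))
        print(k,i,P.round(4),round(e,4))
# shoulder near edge (-x side), height 74+10.6
Sh={'L':[(55,265),(175,320)],'M':[(250,340),(395,405)],'R':[(445,430),(535,468)]}
for k in 'LMR':
    a,b=[onz(t,*f(p,(226,218),9),.0846) for p in Sh[k]]
    print(k,a.round(4),b.round(4),np.linalg.norm(a-b), np.degrees(np.arctan2(*(a-b)[:2])))
```

```text
L 0 [ 0.5408 -0.1423  0.1307] 0.002
L 1 [ 0.5772 -0.1548  0.11  ] 0.0019
L 2 [ 0.5693 -0.1662  0.1142] 0.0034
L 3 [ 0.534  -0.1536  0.1314] 0.0011
M 0 [ 0.5216 -0.19    0.1287] 0.0021
M 1 [ 0.5541 -0.207   0.1149] 0.0019
M 2 [ 0.5494 -0.2172  0.1156] 0.0031
M 3 [ 0.5155 -0.202   0.1299] 0.0002
R 0 [ 0.5006 -0.2427  0.1311] 0.0005
R 1 [ 0.5333 -0.2561  0.1138] 0.0031
R 2 [ 0.5284 -0.2665  0.1154] 0.0009
R 3 [ 0.4956 -0.2535  0.1304] 0.0022
L [ 0.5197 -0.1264  0.0846] [ 0.5061 -0.1578  0.0846] 0.034199850589416686 23.399673303060528
M [ 0.5013 -0.1773  0.0846] [ 0.4853 -0.2151  0.0846] 0.041044751419617026 22.93131065779648
R [ 0.4792 -0.2281  0.0846] [ 0.4699 -0.2515  0.0846] 0.02516785923043771 21.68401884535856
```

arm_command(rows=[[0.4,0,0,30,-1],[0.4,0,0,30,-1],[0.4,0,0,30,-1],[0.4,25,-15,5,-1],[0.4,25,-15,0,-1],[0.4,25,-15,0,-1],[0.4,25,-15,0,0],[0.4,25,-15,0,0],[0.4,25,-15,0,0],[0.4,25,-15,0,0],[0.4,25,-15,0,0],[0.4,25,-15,0,0],[0.4,25,-20,0,0],[0.4,20,-20,0,0]])

```text
t: 1.67
tool_pos: [0.4533, 0.4445, 0.3225]
ee_rot: [0.187, 0.982, 0.002, -0.002]
ft_force: [-0.2, 0.4, -0.3]
opening: 0.0524
```

arm_command(rows=[[0.5,10,-28,0,-0.5],[0.5,10,-30,0,0],[0.5,10,-30,0,0],[0.5,10,-30,0,0],[0.5,10,-30,0,0],[0.5,10,-30,0,0],[0.5,8,-30,0,0],[0.5,8,-30,0,0],[0.5,8,-30,0,0],[0.5,6,-30,0,0],[0.5,4,-30,0,0],[0.5,2,-30,0,0],[0.5,0,-30,0,0],[0.5,0,-30,0,0],[0.5,0,-30,0,0],[0.5,0,-30,0,0],[0.5,0,-30,0,0],[0.5,0,-30,0,0],[0.5,0,-25,0,0],[0.5,0,-15,0,0]])

```text
t: 3.33
tool_pos: [0.5536, -0.1668, 0.3244]
ee_rot: [0.194, 0.981, 0.003, 0.002]
ft_force: [0.7, -0.0, 0.7]
opening: 0.0437
```

Run:
```python
from h import *
from scipy.spatial.transform import Rotation as R
st=status.sense(); m=R.from_quat(st["ee_rot"]).as_matrix()
print(st["tool_pos"],st["t"],np.degrees(np.arctan2(-m[0,1],m[1,1])),m[:,2],st["joint_pos"])
```

```text
[ 0.55358977 -0.16684392  0.32440794] 3.3333 -22.413565052074 [ 0.00469706  0.00541446 -0.99997431] [-0.25073002  0.14215831  0.56922807  1.4905091  -0.08311202  1.52844811
  1.49680629]
```

arm_command(rows=[[0.5,-2,7,-20,0.2],[0.5,-2,6,-30,0],[0.5,0,0,-30,0],[0.5,0,0,-30,0],[0.5,0,0,-30,0],[0.5,0,0,-20,0],[0.5,0,0,0,0]])

```text
t: 3.92
tool_pos: [0.5482, -0.1629, 0.1625]
ee_rot: [0.199, 0.98, 0.002, 0.007]
ft_force: [-0.1, 0.6, 0.5]
opening: 0.0436
```

Run:
```python
from h import *
s=cam("scene");t=cam("top")
crop(s,160,120,310,270,4,"s4");crop(t,200,150,330,300,4,"t4")
st=status.sense();print(st["tool_pos"],st["t"])
```

```text
[ 0.55052868 -0.16355679  0.16652436] 4.0167
```

View pics/s4.png

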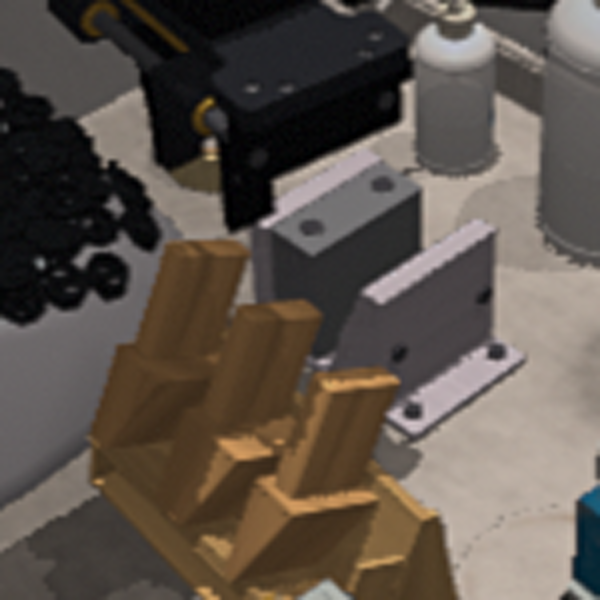

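arm_command(rows=[[0.5,-1,11,0,0],[0.5,0,0,0,0],[0.5,0,0,0,0]])

```text
t: 4.27
tool_pos: [0.5526, -0.1523, 0.1718]
ee_rot: [0.199, 0.98, 0.003, 0.014]
ft_force: [0.2, 0.3, 0.2]
opening: 0.0437
```

Run:
```python
from h import *
s=cam("scene");t=cam("top")
crop(s,160,120,310,270,4,"s5");crop(t,200,150,330,300,4,"t5")
st=status.sense();print(st["tool_pos"],st["t"],proj(s,st["tool_pos"]),proj(t,st["tool_pos"]))
```

```text
[ 0.55268706 -0.15199893  0.17164651] 4.3667 [208.3419367  159.31776373] [239.69424847 231.06330255]
```

View pics/s5.png

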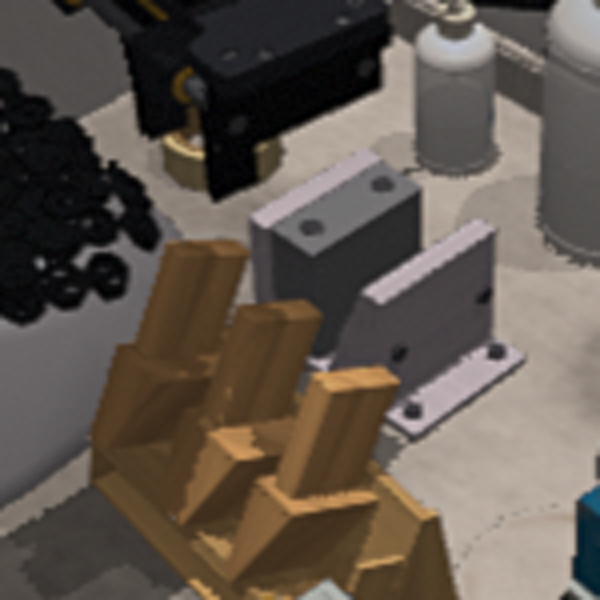

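View pics/t5.png

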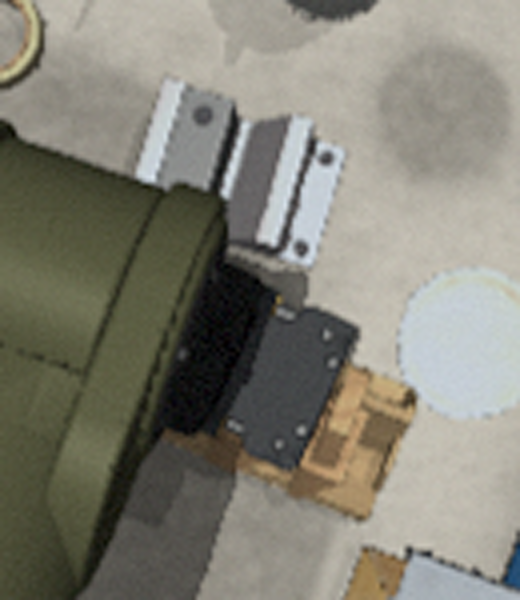

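arm_command(rows=[[0.5,-3,0,-10,0],[0.5,0,0,-15,0],[0.5,0,0,-15,0],[0.5,0,0,-10,0],[0.5,0,0,0,0]])

```text
t: 4.78
tool_pos: [0.5504, -0.1527, 0.121]
ee_rot: [0.199, 0.98, 0.003, 0.017]
ft_force: [-0.5, 0.9, -0.5]
opening: 0.0433
```

```bash
cat >> h.py <<'E'
from scipy.spatial.transform import Rotation as R
def pose():
    st=status.sense(); m=R.from_quat(st["ee_rot"]).as_matrix()
    print("t",round(st["t"],2),"tcp",st["tool_pos"].round(4),"yaw",np.degrees(np.arctan2(-m[0,1],m[1,1])).round(2),"zaxis",m[:,2].round(4),"F",st["ft_force"].round(1),"T",st["ft_torque"].round(2),"open",round(st["opening"],4))
E
python3 -c "
from h import *
pose()"
```

```text
t 4.78 tcp [ 0.5504 -0.1527  0.121 ] yaw -22.98 zaxis [ 3.410e-02 -3.000e-04 -9.994e-01] F [-0.5  0.9 -0.5] T [-0.02  0.12 -0.02] open 0.0433
```

arm_command(rows=[[0.5,0,0,-10,0.8],[0.5,0,0,-10,0],[0.5,0,0,-10,0],[0.5,0,0,0,0]])

```text
t: 5.12
tool_pos: [0.5503, -0.153, 0.0885]
ee_rot: [0.192, 0.981, 0.003, 0.017]
ft_force: [-0.3, 0.4, -0.8]
opening: 0.0433
```

Run:
```python
from h import *
s=cam("scene");
crop(s,160,120,310,270,4,"s6");pose()
```

```text
t 5.17 tcp [ 0.5508 -0.1533  0.0894] yaw -22.13 zaxis [ 3.560e-02 -2.000e-04 -9.994e-01] F [0.3 0.1 0.5] T [-0.01  0.03  0.02] open 0.0436
```

View pics/s6.png

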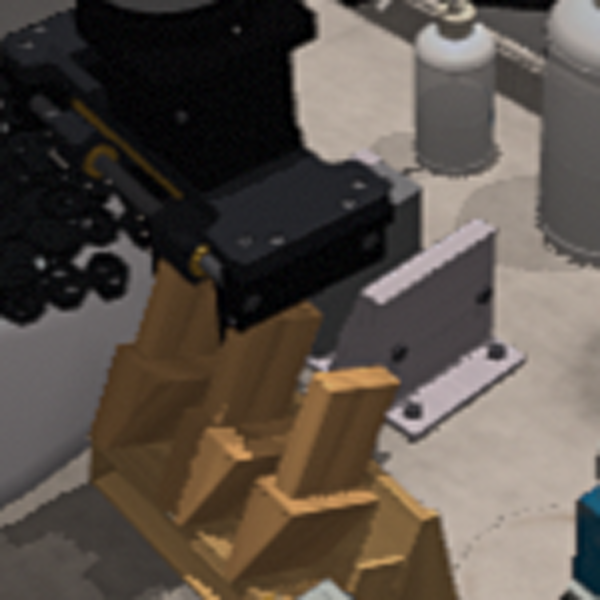

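arm_command(rows=[[0.7,0,0,0,0],[1,0,0,0,0],[1,0,0,0,0],[1,0,0,0,0],[1,0,0,0,0]], grip_force=12)

```text
t: 5.58
tool_pos: [0.5523, -0.1537, 0.091]
ee_rot: [0.192, 0.981, 0.003, 0.019]
ft_force: [-1.1, 0.3, -0.1]
opening: 0.0182
```

Run:
```python
from h import *
pose()
```

```text
t 5.58 tcp [ 0.5523 -0.1537  0.091 ] yaw -22.14 zaxis [ 3.850e-02 -8.000e-04 -9.993e-01] F [-1.1  0.3 -0.1] T [-0.    0.08  0.03] open 0.0182
```

arm_command(rows=[[1,0,0,0,0],[1,0,0,0,0]])

```text
t: 5.75
tool_pos: [0.5524, -0.1537, 0.0913]
ee_rot: [0.192, 0.981, 0.003, 0.019]
ft_force: [0.1, 0.5, -0.6]
opening: 0.0136
```

Run:
```python
from h import *
pose()
```

```text
t 5.75 tcp [ 0.5524 -0.1537  0.0913] yaw -22.12 zaxis [ 3.900e-02 -7.000e-04 -9.992e-01] F [ 0.1  0.5 -0.6] T [-0.01  0.03  0.02] open 0.0136
```

arm_command(rows=[[1,3,-1,6,0],[1,4,-2,10,0],[1,4,-2,10,0],[1,4,-2,10,0],[1,4,-2,10,0],[1,4,-2,10,0],[1,4,-2,10,0]])

```text
t: 6.33
tool_pos: [0.5807, -0.1675, 0.1629]
ee_rot: [0.192, 0.981, 0.003, 0.018]
ft_force: [0.5, 0.3, -0.6]
opening: 0.014
```

Run:
```python
from h import *
s=cam("scene");
crop(s,160,100,310,250,4,"s7");pose()
```

```text
t 6.38 tcp [ 0.583  -0.1684  0.1655] yaw -22.12 zaxis [ 0.0419 -0.0017 -0.9991] F [ 2.  -0.5  1.3] T [-0.12 -0.18 -0.03] open 0.0141
```

View pics/s7.png

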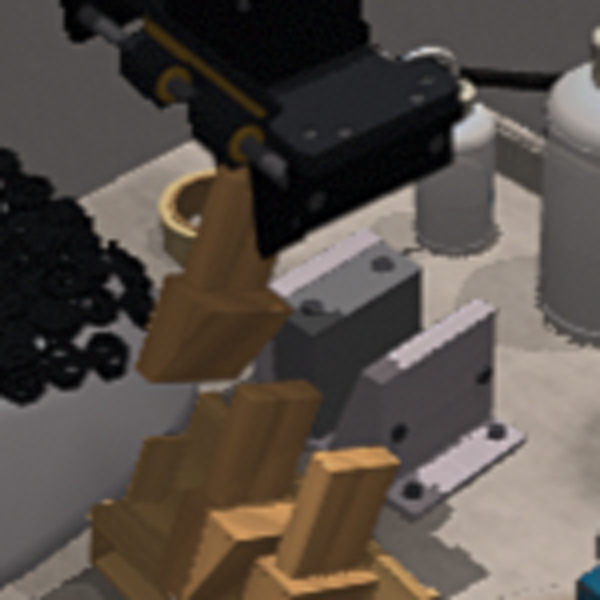

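arm_command(rows=[[1,4,0,10,0],[1,4,0,10,0],[1,0,0,5,0],[1,0,0,0,0],[1,0,0,0,0],[1,0,0,0,0]], grip_force=5)

```text
t: 6.88
tool_pos: [0.5927, -0.1694, 0.1946]
ee_rot: [0.192, 0.981, 0.003, 0.022]
ft_force: [-0.8, 0.4, -0.6]
opening: 0.0142
```

Run:
```python
from h import *
s=cam("scene");
crop(s,160,80,310,230,4,"s8");pose()
```

```text
t 6.93 tcp [ 0.5926 -0.1694  0.1944] yaw -22.15 zaxis [ 0.0443 -0.0026 -0.999 ] F [ 0.6 -1.1 -1.5] T [-0.04  0.09  0.08] open 0.0135
```

View pics/s8.png

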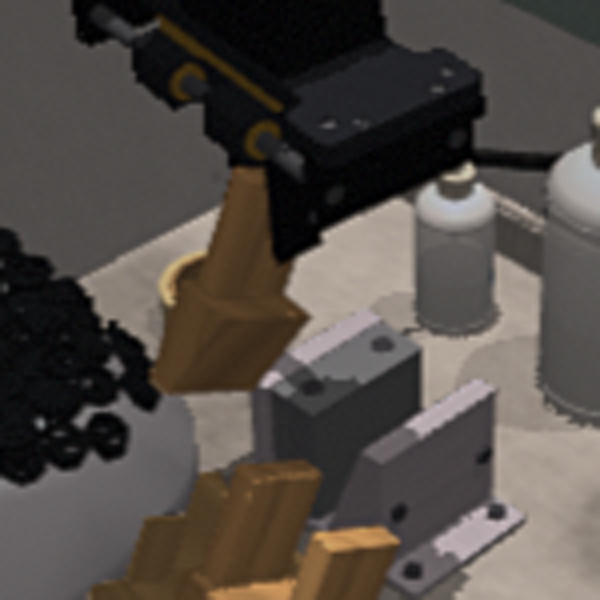

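arm_command(rows=[[1,0,0,0,0],[1,0,0,0,0],[1,0,0,0,0],[1,0,0,0,0]], grip_force=3)

```text
t: 7.27
tool_pos: [0.591, -0.169, 0.1924]
ee_rot: [0.192, 0.981, 0.003, 0.02]
ft_force: [-0.6, 0.1, -0.2]
opening: 0.0139
```

Run:
```python
from h import *
s=cam("scene");
crop(s,160,80,310,230,4,"s9");pose()
```

```text
t 7.32 tcp [ 0.591  -0.1689  0.1923] yaw -22.16 zaxis [ 0.0406 -0.0018 -0.9992] F [-0.   0.6 -1.5] T [-0.05 -0.02  0.03] open 0.0138
```

View pics/s9.png

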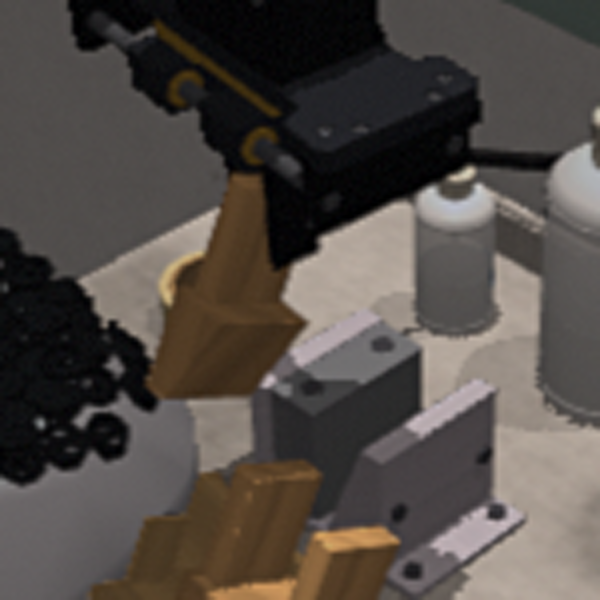

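arm_command(rows=[[1,5,0,0,1],[1,10,0,0,2],[1,10,0,0,2],[1,10,0,0,2],[1,10,0,0,0.4],[1,10,0,0,0],[1,10,0,0,0],[1,10,0,-5,0],[1,6,0,-8,0],[1,3,0,-8,0],[1,0,0,-4,0],[1,0,0,0,0]], grip_force=4)

```text
t: 8.32
tool_pos: [0.6815, -0.1678, 0.1634]
ee_rot: [0.12, 0.993, 0.005, 0.02]
ft_force: [0.6, 0.5, -1.5]
opening: 0.0139
```

Run:
```python
from h import *
s=cam("scene");t=cam("top")
crop(s,190,60,340,210,4,"s10");crop(t,200,120,330,270,4,"t10");pose()
```

```text
t 8.42 tcp [ 0.6817 -0.1679  0.1645] yaw -13.8 zaxis [ 0.0411  0.005  -0.9991] F [-0.1  0.2 -0.2] T [0.04 0.03 0.05] open 0.014
```

View pics/s10.png

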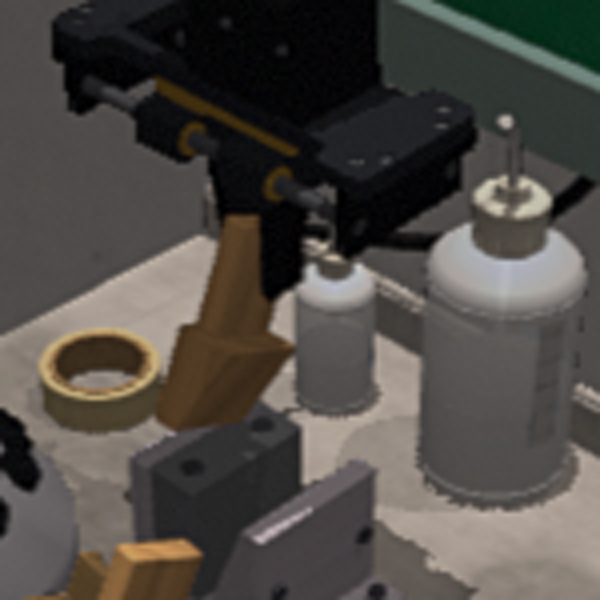

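View pics/t10.png

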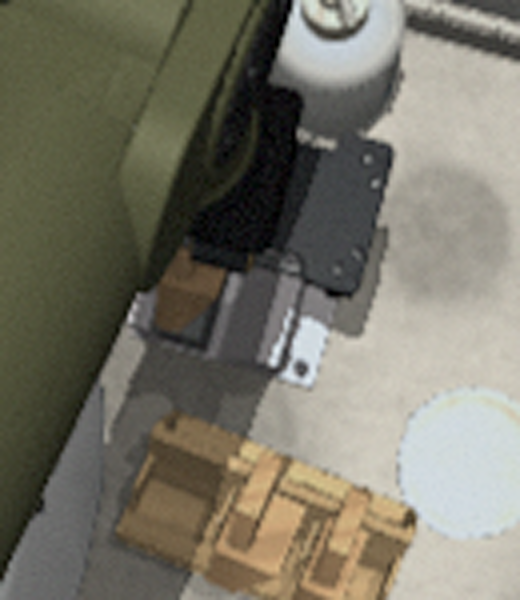

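arm_command(rows=[[1,0,0,-6,-0.8],[1,0,0,-5,0],[1,0,0,-4,0],[1,0,0,-2,0],[1,0,0,-2,0]])

```text
t: 8.83
tool_pos: [0.6829, -0.169, 0.148]
ee_rot: [0.128, 0.991, 0.005, 0.024]
ft_force: [0.8, 0.2, 5.7]
opening: 0.0141
```

Run:
```python
from h import *
s=cam("scene");
crop(s,190,60,340,210,4,"s11");pose()
```

```text
t 8.88 tcp [ 0.683  -0.1691  0.1479] yaw -14.73 zaxis [ 0.0484  0.0035 -0.9988] F [ 1.3 -1.   3.8] T [ 0.05 -0.23 -0.03] open 0.0141
```

View pics/s11.png

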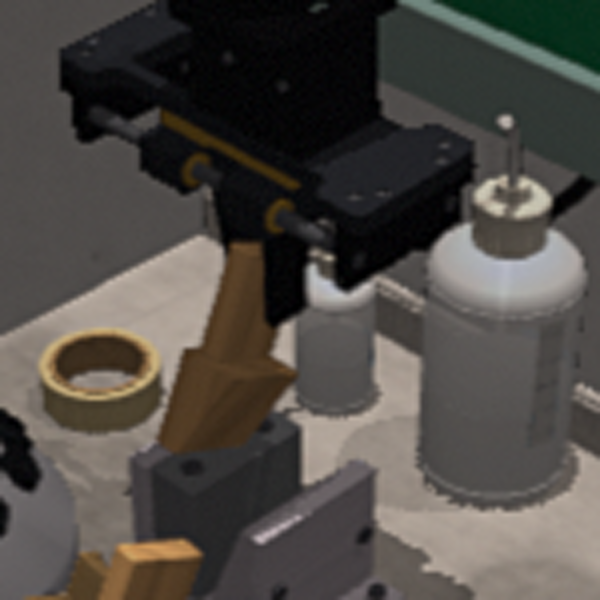

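arm_command(rows=[[1,-4,1,0,0],[1,-5,1,0,0],[1,-5,1,0,0]])

```text
t: 9.13
tool_pos: [0.67, -0.1659, 0.1495]
ee_rot: [0.128, 0.991, 0.005, 0.026]
ft_force: [0.2, 0.3, 2.4]
opening: 0.0141
```

Run:
```python
from h import *
s=cam("scene");
crop(s,190,60,340,210,4,"s12");pose()
```

```text
t 9.18 tcp [ 0.669  -0.1657  0.1496] yaw -14.72 zaxis [ 0.0515  0.0037 -0.9987] F [-0.6  0.8  1.4] T [ 0.16 -0.04  0.05] open 0.0138
```

View pics/s12.png

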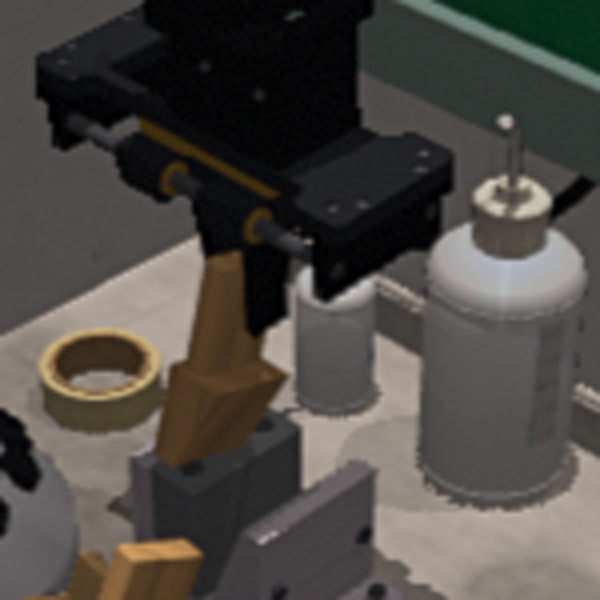

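arm_command(rows=[[1,-4,1,-2,0],[1,-5,1,-1,0],[1,-5,1,-1,0]])

```text
t: 9.43
tool_pos: [0.6547, -0.1621, 0.1472]
ee_rot: [0.128, 0.991, 0.006, 0.027]
ft_force: [0.0, -0.0, 4.5]
opening: 0.014
```

Run:
```python
from h import *
s=cam("scene");
crop(s,190,60,340,210,4,"s13");pose()
```

```text
t 9.48 tcp [ 0.6535 -0.162   0.147 ] yaw -14.7 zaxis [ 0.0529  0.0047 -0.9986] F [-1.6  0.6  3.7] T [0.2  0.14 0.03] open 0.0144
```

View pics/s13.png

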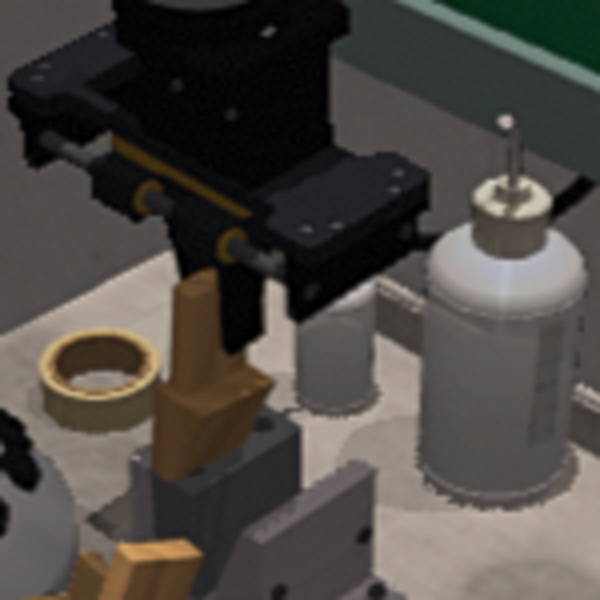

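arm_command(rows=[[1,-4,1,-2,0],[1,-4,1,-2,0],[1,-2,0,-2,0],[1,0,0,-1,0]])

```text
t: 9.82
tool_pos: [0.6448, -0.1594, 0.1424]
ee_rot: [0.128, 0.991, 0.006, 0.03]
ft_force: [0.9, 0.5, 3.2]
opening: 0.0138
```

Run:
```python
from h import *
s=cam("scene");t=cam("top")
crop(s,190,60,340,210,4,"s14");crop(t,200,120,330,270,4,"t14");pose()
```

```text
t 9.92 tcp [ 0.6449 -0.1594  0.1423] yaw -14.66 zaxis [ 0.0598  0.0048 -0.9982] F [1.9 0.6 4.7] T [ 0.2  -0.22  0.01] open 0.0139
```

View pics/s14.png

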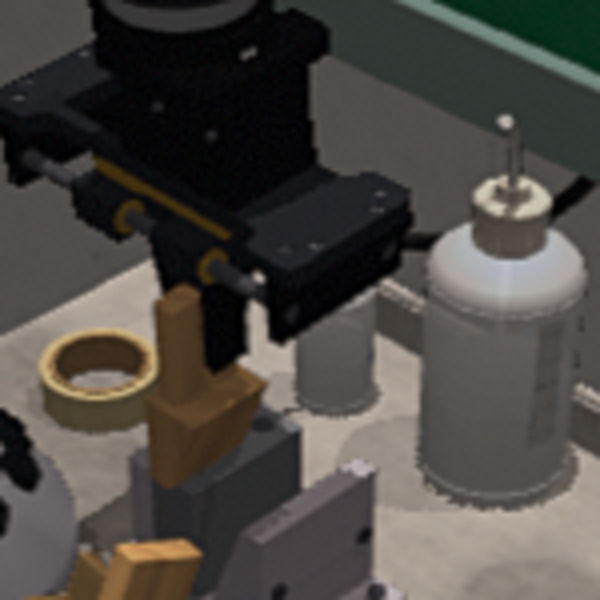

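View pics/t14.png

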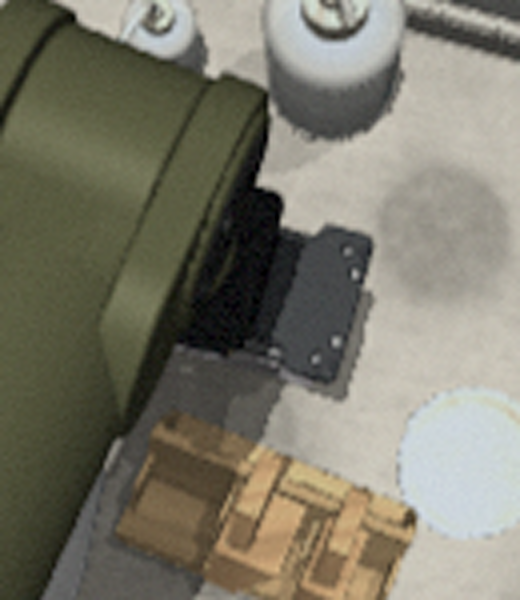

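arm_command(rows=[[1,0,0,-2,0],[1,0,0,-2,0],[1,0,0,-1,0]], grip_force=4)

```text
t: 10.17
tool_pos: [0.6466, -0.1596, 0.139]
ee_rot: [0.128, 0.991, 0.006, 0.031]
ft_force: [-1.0, 1.0, 6.2]
opening: 0.014
```

Run:
```python
from h import *
s=cam("scene")
crop(s,215,120,275,190,8,"s15");pose()
for P in([.62,-.157],[.645,-.16]):
    a,b=proj(s,P+[.076]),proj(s,P+[.18]);print(a,b,np.degrees(np.arctan2(b[0]-a[0],a[1]-b[1])))
```

```text
t 10.22 tcp [ 0.6465 -0.1596  0.1388] yaw -14.64 zaxis [ 0.0636  0.004  -0.998 ] F [0.7 0.2 5.2] T [ 0.18 -0.11 -0.01] open 0.0139
[234.3733847  181.79278955] [231.97991713 136.61200023] -3.032428665905018
[242.56668675 175.20458378] [240.85740437 130.28221319] -2.1790355937755175
```

View pics/s15.png

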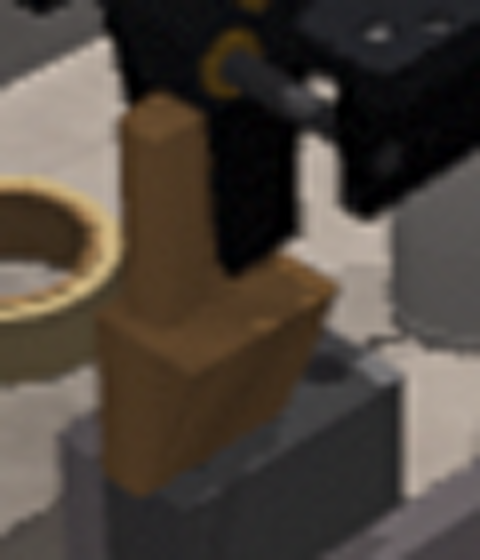

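```bash
cat >> h.py <<'E'
MO=np.array([.6468,-.2092]); YAW=np.radians(-14.7)
XH=np.array([np.cos(YAW),np.sin(YAW)]);YH=np.array([-XH[1],XH[0]])
def hf(P): d=np.array(P)[:2]-MO; return np.array([d@XH,d@YH])
def wf(x,y): return MO+x*XH+y*YH
E
python3 - <<'E'
from h import *
s=cam("scene")
f=lambda p,o,k:((p[0]+.5)/k-.5+o[0],(p[1]+.5)/k-.5+o[1])
for n,p,z in(("tang -x+y",(122,113),.181),("tang -x-y",(165,137),.181),("body -x+y",(100,312),.126),("body -x-y",(190,375),.126),("body +x-y",(335,290),.126),("foot -x-y",(140,495),.076),("foot -x+y",(107,478),.076)):
    print(n,(hf(onz(s,*f(p,(215,120),8),z))*1e3).round(1))
print("tcp",hf(status.sense()["tool_pos"])*1e3)
E
```

```text
tang -x+y [-36.6  52.1]
tang -x-y [-36.3  38.4]
body -x+y [-42.3  57.2]
body -x-y [-44.  25.]
body +x-y [ 2.2 24.5]
foot -x-y [-41.6  47.6]
foot -x+y [-42.8  58. ]
tcp [-12.89557359  47.85194688]
```

arm_command(rows=[[1,0,0,0,0],[1,0,0,0,0],[1,0,0,5,0],[1,0,0,8,0],[1,0,-5,3,0],[1,3,-7,0,0],[1,3,-7,0,0],[1,3,-7,0,0],[1,0,-1,0,0],[1,0,0,0,0]], grip_force=20)

```text
t: 11.1
tool_pos: [0.6511, -0.191, 0.1501]
ee_rot: [0.128, 0.991, 0.005, 0.025]
ft_force: [0.4, -0.3, -1.8]
opening: 0.014
```

Run:
```python
from h import *
s=cam("scene")
crop(s,215,110,295,190,8,"s16");pose();print(hf(status.sense()["tool_pos"])*1e3)
```

```text
t 11.15 tcp [ 0.6509 -0.1911  0.15  ] yaw -14.76 zaxis [ 0.0496  0.0026 -0.9988] F [ 0.6  0.  -1.4] T [-0.05  0.07 -0.01] open 0.014
[-0.6341864  18.53731515]
```

View pics/s16.png

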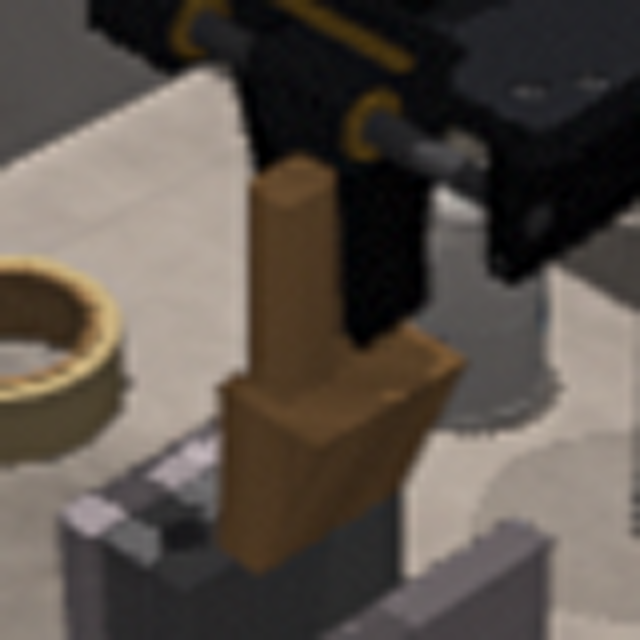

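arm_command(rows=[[1,4,0,0,0],[1,0,0,-5,0],[1,0,0,-6,0],[1,0,0,-6,0],[1,0,0,-6,0],[1,0,0,-6,0],[1,0,0,-3,0]])

```text
t: 11.73
tool_pos: [0.6551, -0.1892, 0.1141]
ee_rot: [0.128, 0.992, 0.005, 0.024]
ft_force: [-0.3, 0.1, -1.7]
opening: 0.0141
```

Run:
```python
from h import *
s=cam("scene")
crop(s,215,110,295,190,8,"s17");pose();print(hf(status.sense()["tool_pos"])*1e3)
```

```text
t 11.78 tcp [ 0.6548 -0.1891  0.1136] yaw -14.64 zaxis [ 0.0477  0.0043 -0.9989] F [-1.   0.7 -1.7] T [-0.    0.1  -0.01] open 0.0139
[ 2.65496583 21.52013716]
```

View pics/s17.png

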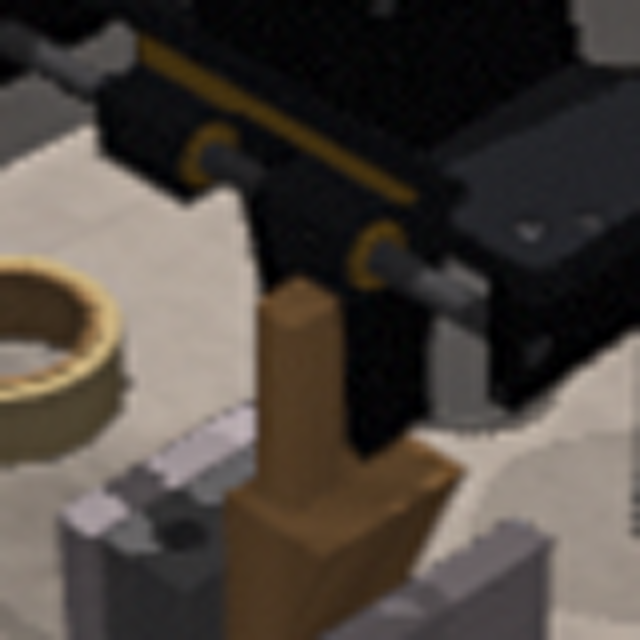

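arm_command(rows=[[1,0,0,-5,0],[1,0,0,-5,0],[1,0,1,-5,0],[1,0,0,-3,0],[1,0,0,-2,0]])

```text
t: 12.2
tool_pos: [0.655, -0.1878, 0.0919]
ee_rot: [0.128, 0.992, 0.005, 0.024]
ft_force: [-0.7, 1.4, 1.3]
opening: 0.0137
```

Run:
```python
from h import *
s=cam("scene")
crop(s,215,110,295,190,8,"s18");pose();print(hf(status.sense()["tool_pos"])*1e3)
```

```text
t 12.25 tcp [ 0.6549 -0.1875  0.0915] yaw -14.62 zaxis [ 0.0479  0.0047 -0.9988] F [-0.4  0.7 -1.1] T [-0.06  0.05  0.08] open 0.0138
[ 2.36692549 23.08245614]
```

View pics/s18.png

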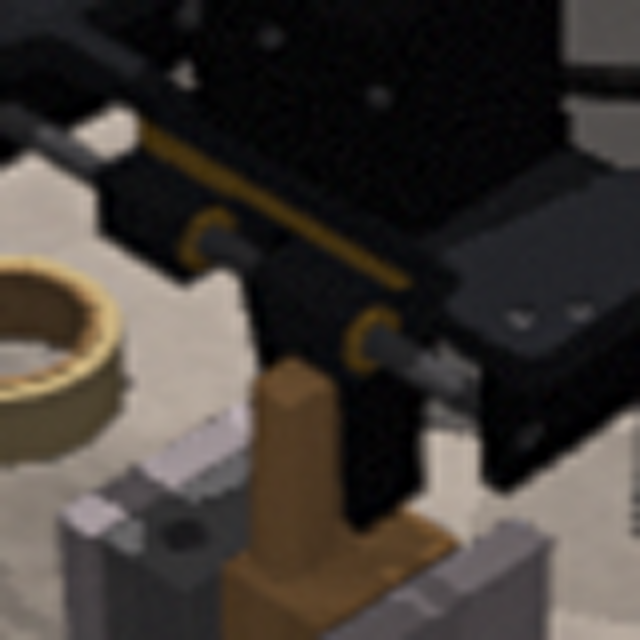

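arm_command(rows=[[1,0,0,-2,0],[1,0,0,-2,0],[1,0,0,-2,0],[1,0,0,-2,0]])

```text
t: 12.58
tool_pos: [0.6556, -0.1873, 0.0904]
ee_rot: [0.127, 0.992, 0.006, 0.024]
ft_force: [-4.2, 2.3, 7.4]
opening: 0.0137
```

Run:
```python
from h import *
pose();print(hf(status.sense()["tool_pos"])*1e3)
```

```text
t 12.58 tcp [ 0.6556 -0.1873  0.0904] yaw -14.57 zaxis [ 0.0497  0.0062 -0.9987] F [-4.2  2.3  7.4] T [ 0.02  1.18 -0.05] open 0.0137
[ 2.95747357 23.40328698]
```

arm_command(rows=[[1,0,0,-5,0],[1,0,0,-6,0],[1,0,0,-6,0]])

```text
t: 12.83
tool_pos: [0.6594, -0.1874, 0.0884]
ee_rot: [0.126, 0.992, 0.008, 0.029]
ft_force: [-11.6, 3.9, 24.8]
opening: 0.0144
```

Run:
```python
from h import *
pose();print(hf(status.sense()["tool_pos"])*1e3)
s=cam("scene");t=cam("top")
crop(s,215,120,295,220,6,"s19");crop(t,200,120,330,270,4,"t19")
```

```text
t 12.83 tcp [ 0.6594 -0.1874  0.0884] yaw -14.44 zaxis [ 0.0599  0.0084 -0.9982] F [-11.6   3.9  24.8] T [ 0.42  2.36 -0.03] open 0.0144
[ 6.67013756 24.31782907]
```

View pics/s19.png

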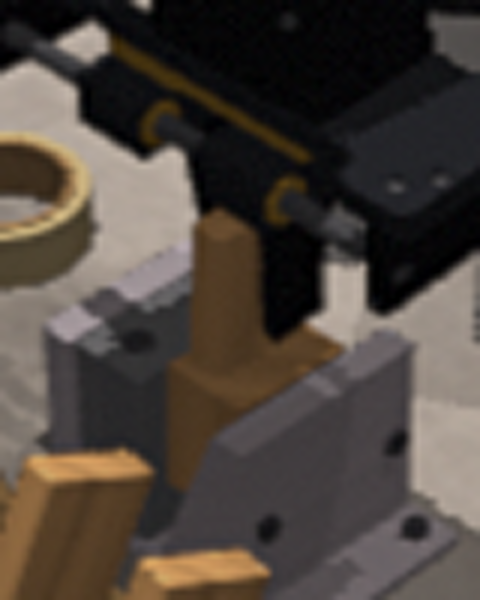

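arm_command(rows=[[1,-2,0,0,0],[0.6,0,0,0,0],[0.6,0,0,0,0],[0.6,0,0,0,0]])

```text
t: 13.27
tool_pos: [0.6592, -0.1884, 0.0913]
ee_rot: [0.126, 0.992, 0.007, 0.032]
ft_force: [0.3, 0.3, -0.5]
opening: 0.0268
```

Run:
```python
from h import *
pose();print(hf(status.sense()["tool_pos"])*1e3)
```

```text
t 13.27 tcp [ 0.6592 -0.1884  0.0913] yaw -14.42 zaxis [ 0.0657  0.0066 -0.9978] F [ 0.3  0.3 -0.5] T [ 0.05  0.14 -0.01] open 0.0268
[ 6.67794257 23.26492897]
```

arm_command(rows=[[0.6,0,0,5,0],[0.6,0,0,10,0],[0.6,0,0,15,0],[0.6,0,0,20,0],[0.6,0,0,25,0],[0.6,0,0,25,0],[0.6,-25,20,10,0],[0.6,-25,25,0,0],[0.6,-25,25,0,0],[0.6,-20,25,0,0],[0.6,0,20,0,0]])

```text
t: 14.18
tool_pos: [0.56, -0.0791, 0.2105]
ee_rot: [0.133, 0.991, 0.004, 0.033]
ft_force: [1.7, 0.5, -0.4]
opening: 0.035
```

Run:
```python
from h import *
pose()
s=cam("scene","sfull");t=cam("top","tfull")
crop(s,205,120,305,220,6,"s20");crop(t,220,150,310,230,8,"t20")
```

```text
t 14.18 tcp [ 0.56   -0.0791  0.2105] yaw -15.22 zaxis [ 6.650e-02 -1.000e-04 -9.978e-01] F [ 1.7  0.5 -0.4] T [ 0.03  0.07 -0.01] open 0.035
```

View pics/s20.png

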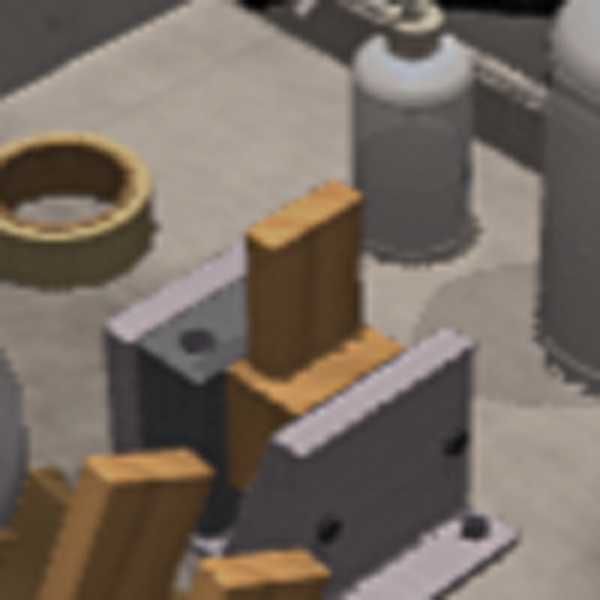

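View pics/t20.png

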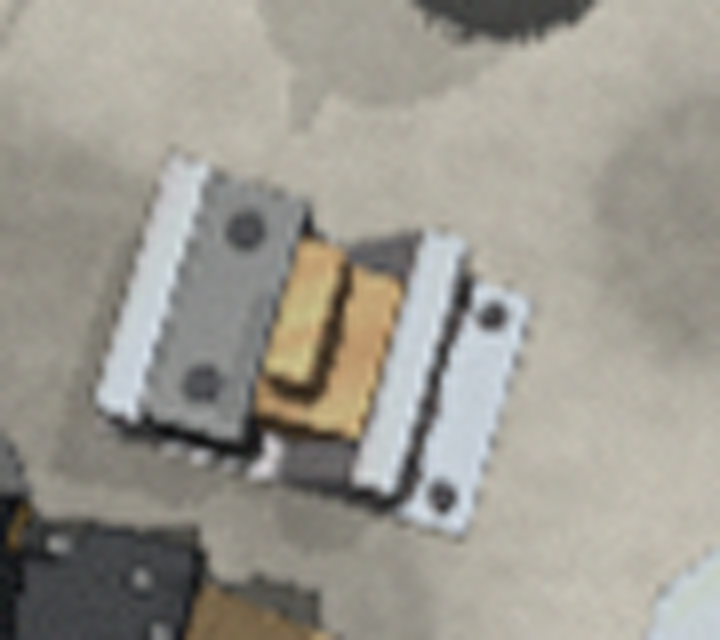

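```bash
python3 - <<'E'
from h import *
s=cam("scene");t=cam("top")
f=lambda p,o,k:((p[0]+.5)/k-.5+o[0],(p[1]+.5)/k-.5+o[1])
fs=lambda p:f(p,(205,120),6); ft=lambda p:f(p,(220,150),8)
S={'-x+y':(248,236),'-x-y':(268,248),'+x-y':(362,196),'+x+y':(337,180)}
T={'-x+y':(264,376),'-x-y':(310,392),'+x-y':(348,258),'+x+y':(305,238)}
P=[]
for k in S:
    p,e=tri(s,fs(S[k]),t,ft(T[k])); P.append(np.r_[hf(p)*1e3,p[2]*1e3]); print("tang top",k,P[-1].round(1),round(e*1e3,1))
print("mean",np.mean(P,0), "expected 0,23,131")
for k,p in{"-x+y":(252,400),"-x-y":(357,440),"+x-y":(405,290)}.items():
    print("shoulder(top)",k,(hf(onz(t,*ft(p),.076))*1e3).round(1))
for k,p in{"-x+y":(230,370),"+x-y":(403,345)}.items():
    print("shoulder(scene)",k,(hf(onz(s,*fs(p),.076))*1e3).round(1))
for k,p in S.items(): print("scene tt@.131",k,(hf(onz(s,*fs(p),.131))*1e3).round(1))
for k,p in T.items(): print("top tt@.131",k,(hf(onz(t,*ft(p),.131))*1e3).round(1))
print("mouthmid scene",hf(onz(s,*fs(((280+440)/2,(432+332)/2)),.076))*1e3)
E
python3 -c "
from h import *
import cv2
s=cam('scene');crop(s,235,145,285,205,12,'s21')"
```

```text
tang top -x+y [-21.5  29.3 128.8] 1.6
tang top -x-y [-23.8  16.2 132.5] 1.0
tang top +x-y [ 16.3  16.2 131.2] 0.2
tang top +x+y [ 18.7  29.6 129.3] 0.1
mean [ -2.58333524  22.83803993 130.44979867] expected 0,23,131
shoulder(top) -x+y [-23.7  36.3]
shoulder(top) -x-y [-26.7   3. ]
shoulder(top) +x-y [20.5  1.6]
shoulder(scene) -x+y [-26.5  33.2]
shoulder(scene) +x-y [21.6  2.6]
scene tt@.131 -x+y [-22.9  26.7]
scene tt@.131 -x-y [-22.8  18. ]
scene tt@.131 +x-y [16.6 16.4]
scene tt@.131 +x+y [17.1 27.9]
top tt@.131 -x+y [-22.4  29.6]
top tt@.131 -x-y [-23.2  16. ]
top tt@.131 +x-y [16.2 16.3]
top tt@.131 +x+y [18.4 29.5]
mouthmid scene [-1.54486144 -0.6002058 ]
```

View pics/s21.png

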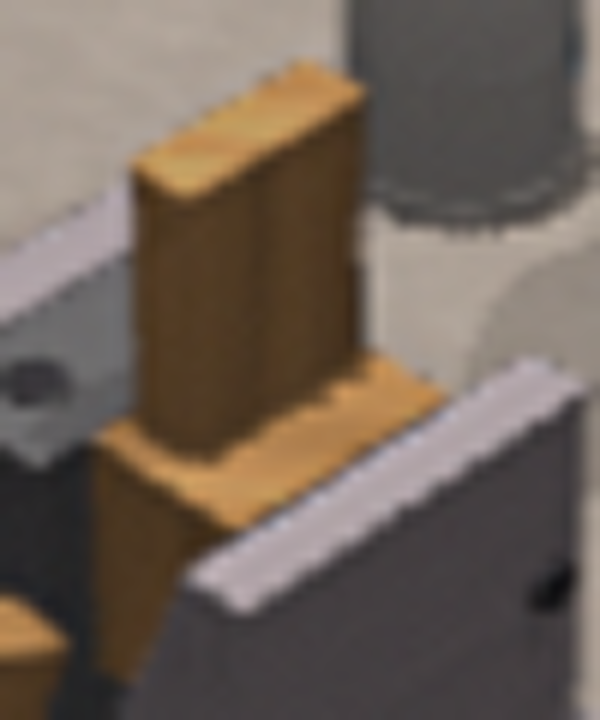

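View pics/sfull.png

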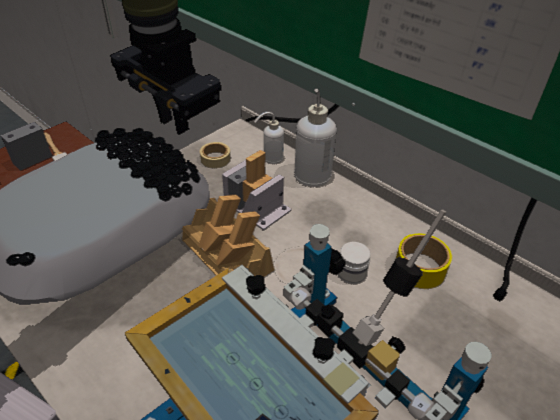

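Run:
```python
from h import *
a=cv2.imread("pics/scene0.png");s=cam("scene");b=s["frame"][:,:,::-1].copy()
for n,(x0,y0,x1,y1) in dict(thick_tang=(212,192,242,225),thin=(225,208,262,260),jar=(335,240,372,282),tape=(198,140,234,168)).items():
    r=cv2.matchTemplate(b[y0-8:y1+8,x0-8:x1+8],a[y0:y1,x0:x1],cv2.TM_CCOEFF_NORMED);_,v,_,l=cv2.minMaxLoc(r)
    print(n,"shift px",l[0]-8,l[1]-8,"corr",round(v,3))
pose(); print(ticket.close_job())
```

```text
thick_tang shift px 0 0 corr 0.868
thin shift px 0 0 corr 0.998
jar shift px 0 0 corr 1.0
tape shift px 0 0 corr 1.0
t 14.48 tcp [ 0.5632 -0.0816  0.2097] yaw -15.27 zaxis [ 0.0674 -0.003  -0.9977] F [-0.  -0.4 -0.3] T [0.01 0.05 0.03] open 0.035
the job is handed in; nothing more can be done
None
```

The middle key (35 mm) is wedged in the gap and released, and I handed the job in at about 14.5 s. No verdict was reported.

**Choosing the key:** I measured the gap as 35 mm in the top view and 37 mm in the scene view, taken together as 35. The key in the rack's +y slot measured 34 mm at the shoulder, so it was the match. The other two keys were never handled.

**Moving it:** I drew the key out along its axis. It kept its 25° lean even at the lightest grip. I pressed its foot onto the block's top and dragged the gripper until the key stood upright, then wedged it down with about 25 N and let go.

**Last checks on the placed key (holder's frame):**

| Check | Measured | Expected |
|---|---|---|
| Tang top along the gap (x) | −2.6 mm | 0 |
| Tang top across the gap (y) | 22.8 mm | 23 mm |
| Tang top height (z) | 130.4 mm | 131 mm |
| Lean | about 0–1° | 0° |

**Other objects:** The thin key, jar and tape roll showed no pixel shift from the start picture. The thick key also showed none, but its match was weaker (0.87). I put that down to the arm's shadow and the empty slot behind it, and didn't check further.

**Points that disagreed:**
- The two cameras differed by about 2–3 mm in places, well inside the tolerances.
- The tool had drifted to a tilt of about 4° by the end. The key's own uprightness was measured separately and is unaffected.

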